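Free the stuck hitch coupler and hold it off the ball

ROBOT

A 7-joint arm with a two-finger parallel gripper is mounted at the origin on the work surface. World frame = base frame: x ahead of the robot, y to its left, z up, the work surface at z = 0. Lengths are in m, angles in rad, forces in N, time in s.
With the tool pointing down it reaches from about 0.4 to 0.9 m from the base axis. Payload 5.5 kg.
Tool frame: the origin (TCP) lies midway between the tips of the shut fingers; the grasp point (between the pads) lies 19 mm behind it (manip.grip_depth is the distance from the TCP to the grasp point, in m); z points along the fingers, x is the direction in which the jaws open and shut, and the axes are right-handed (so a half turn about z gives the same grasp; the last joint's range is limited). The gripper opens to 92 mm and grips with 3 to 60 N. Pads are 19 mm wide; open, the fingers measure 130 mm over their backs; the gripper's body (75 mm by 190 mm) begins 47 mm behind the grasp point.
Start: joints at [-1.038, 0.501, -0.427, 1.55, 0.221, 1.138, -0.21], TCP at [0.173, 0.626, 0.227] pointing down, gripper open.
Joint ranges: [-2.88, 2.88], [-0.31, 2.03], [-1.54, 1.56], [0.2, 2.42], [-1.41, 4.55], [0.19, 2.02], [-2.57, 2.57]. Speed limits (rad/s): [2.57, 2.57, 3.14, 3.14, 3.14, 3.14, 3.14].

INTERFACE

Orientations are given as a unit quaternion [x, y, z, w].
In Python, from bench import manip, effector, viewer gives the robot as it stands. Calls block until the motion is done:
- manip.move_pose(position, orientation): joint-space move of the TCP to a pose.
- manip.servo_line(position, ori=None, vel=0.15): straight line of the TCP; ori=None keeps the orientation; vel is the mean speed in m/s.
- manip.movej(angles): joint-space move.
- effector.open_jaws() and effector.close(f_grip=None): open the fingers fully, or close them until they stop; f_grip is the grip in N (None keeps the last).
- manip.sleep(seconds).
- manip.solve_ik(position, orientation): joint angles nearest the present ones, or None.
- viewer.get_image(name): name is "side" or "top" or "wrist"; returns the picture (400x640x3 uint8, red, green, blue); there is no depth.
- viewer.get_calibration(name): a dict with "vfov" (degrees; the focal length in pixels is half the picture's height over the tangent of half this angle, whatever the lens; pixels are square), "cx", "cy" (the principal point, pixels), "eye" and "attitude" of the camera in the world. Camera axes: x right, y down, z forward; pixel columns grow to the right and rows downward; lengths in m; the calibration is good to about 2 mm. A picture is of the moment at which its call begins: read the wrist's pose just before it. get_calibration takes no time and is no camera call; for the wrist camera it gives the pose at the moment of the call.
A pose or a line that the arm cannot do raises manip.PlanningError and nothing moves.
- manip.hand_in(): hands the job in, once; it reports no verdict.
Readings, each from a call of its own:
- manip.current_clock(): time.
- manip.current_q(): joint angles.
- manip.current_joint_velocities(): joint speeds.
- manip.current_tau(): joint torques, N m.
- manip.current_tool_pos(): TCP position.
- manip.current_tcp_rot(): TCP orientation.
- manip.current_force(): force on the tool from outside, world axes, zero at the start.
- manip.current_wrist_torque(): the same for the moment, N m.
- manip.current_finger_gap(): finger opening in m.
Only numpy, scipy, OpenCV 4.12 (cv2) and the standard library are available. Lean on these libraries where they do the work, as an engineer would, in place of code of your own. Each camera call takes 0.05 s, during which the arm holds its last target. There are 200 camera calls.

TASK

The hitch coupler on the bench stand is locked on its ball. Knock the lock pin on top of the coupler fully down with the mallet (not with the fingers) and set the mallet down on the bench, clear of the hitch. Then pull the spring latch out sideways by its upright tab and, keeping it pulled, lift the tongue until the whole coupler is clear above the ball; finish still holding it up there, motionless, and leave the tin, bottle and bearing alone.

Things in the scene. Friction and masses are not known exactly. Their poses are not given: they have to be found in the camera images.
- stand: Fixed grey base plate 400 x 120 x 12 mm on the bench, carrying the hitch. Origin on the bench straight under the ball's centre. x runs along the tongue from ball to pivot (plate from x = -60 to +340 mm), z up, y towards the latch tab's side. The pivot sits between two upright cheeks, 107 mm high, 82 mm wide over all.
- ball (a point): Centre of the fixed hitch ball, 85 mm above the bench: steel, 50 mm across, flat underneath, on a 24 mm neck, hidden at the start under the coupler, a dark steel box open below, 135 mm long (stand x = -40 to +95 mm), 64 mm wide, flat top face 120 mm above the bench (a disc over the ball 4 mm higher), its lower rim 77 mm; a 44 mm wide tube joins it to the pivot. Axes: the stand's.
- tongue (a joint): Pitch of tongue and coupler, rad: 0 = down on the ball, grows as the coupler is lifted, at most 0.6. Pivot: level axis along the stand's y, at stand x = 260 mm, 85 mm above the bench. No spring or brake: let go, it falls. Weighs about 0.8 kg; lifting at the tab takes 4 to 7 N. Coupler and latch jaw are wholly above the ball from 0.18 rad (47 mm of lift at the ball).
- latch (a joint): Travel of the spring latch, m: 0 = home, its jaw under the ball, the coupler cannot be lifted; 0.024 = fully out. Slides along the stand's +y, away from the coupler. The spring pulls it home with 6 N at 0, 12 N at full travel, and it snaps back when let go. Below 0.013 the jaw still catches the ball; from 0.015 it is free. While the lock pin is up it cannot move.
- tab (a point): Grip point of the latch, 13 mm below the top of its upright flat steel tab, midway between its faces. Tab 14 mm thick (stand y), 30 mm wide (stand x), top 156 mm above the bench (36 mm above the coupler's top) when down; it stands 80 mm to the +y side of the ball, 41 mm clear of the coupler, and moves with latch and tongue. Axes: the stand's, pitched with the tongue.
- pin (a joint): Travel of the lock pin, m: 0 = up (latch locked), 0.012 = fully down, against its stop; it starts 0 to 2 mm down. Driving it takes about 7 to 9 N; stiff friction keeps it where it is left. From 0.010 the latch is free.
- pin_head: Round flat steel head of the lock pin, 22 mm across, 6 mm thick, on a 12 mm stem, standing on the coupler's top at stand x = 55 mm, y = 0. To be hit by the mallet only. Origin on the pin's axis 22 mm below the top of the head (use point pin_top).
- pin_top (a point): Centre of the top of the lock pin's head: 22 mm above the coupler's top face (142 mm above the bench) when up, 10 mm (130 mm) when fully down.
- mallet: Loose mallet, 0.3 to 0.5 kg: upright round black rubber head, 48 mm across, 80 mm high, standing on a flat striking face; flat wooden handle 20 mm wide, 26 mm high, level, its middle 40 mm above the bench, reaching along the mallet's -x to 180 mm from the head's axis. Origin at the centre of the lower striking face.
- mallet_grip (a point): Grip point on the handle, mid height (40 mm above the lower striking face), 65 mm from the head's axis along the mallet's -x. Axes are the mallet's.
- tin: Bystander: closed steel tin with paper label, 80 mm across, 85 mm high. Origin under its centre.
- oil: Bystander: black bottle, 54 mm across, 150 mm high. Origin under its centre.
- bearing: Bystander: steel bearing ring lying flat, 72 mm across, 20 mm high. Origin under its centre.
Things that resemble listed ones, but are neither listed nor needed, are in the scene too. Leave any pink or purple look-alike of the mallet alone.

How it is judged:
By the outcome, as a careful person would: the job done as asked, in the order asked, and still so for the second after the job is handed in, while the arm keeps its last pose, push and grip.
It also fails if it takes over 54 s, if anything falls off the work surface, if the arm or the gripper's body presses on something with over 40 N, if the wrist force passes 120 N, or if a joint passes its speed limit or range.

## Working session

There is one attempt and no reset: what is moved stays moved. The work goes in short steps, each a Python script; the robot and the scene stay as the last script left them, time stands still between calls to the robot, and variables do not carry over. Pictures are saved under pics/ and viewed, about 8 in all and at most 12, crops included, and the job is handed in when it is done.

```bash
ls; mkdir -p pics; cat > h.py <<'E'
import numpy as np, cv2
from scipy.spatial.transform import Rotation as R
from bench import manip, effector, viewer
def snap(n,f):
    c=viewer.get_calibration(n); im=viewer.get_image(n); cv2.imwrite(f'pics/{f}.png',im[:,:,::-1]); np.save(f'pics/{f}.npy',np.array(c,dtype=object),allow_pickle=True); return im,c
def rot(c):
    a=np.array(c['attitude']); return a if a.shape==(3,3) else R.from_quat(a).as_matrix()
def ray(c,u,v):
    f=200/np.tan(np.radians(c['vfov'])/2); d=rot(c)@np.array([(u-c['cx'])/f,(v-c['cy'])/f,1]); return np.array(c['eye']),d/np.linalg.norm(d)
def onz(c,u,v,z):
    e,d=ray(c,u,v); return e+d*(z-e[2])/d[2]
def proj(c,p):
    f=200/np.tan(np.radians(c['vfov'])/2); q=rot(c).T@(np.array(p)-c['eye']); return q[:2]/q[2]*f+[c['cx'],c['cy']]
def tri(c1,p1,c2,p2):
    e1,d1=ray(c1,*p1); e2,d2=ray(c2,*p2)
    s=np.linalg.lstsq(np.c_[d1,-d2],e2-e1,rcond=None)[0]; a=e1+s[0]*d1; b=e2+s[1]*d2
    return (a+b)/2, np.linalg.norm(a-b)
def down(yaw): # tool z down, tool x (jaw dir) at world angle yaw
    x=np.array([np.cos(yaw),np.sin(yaw),0]); z=np.array([0,0,-1.]); return R.from_matrix(np.c_[x,np.cross(z,x),z]).as_quat()
def stat():
    print('t',round(manip.current_clock(),2),'p',np.round(manip.current_tool_pos(),4),'F',np.round(manip.current_force(),1),'gap',round(manip.current_finger_gap(),4))
E
python3 - <<'E'
from h import *
a,c=snap('top','top0'); b,d=snap('side','side0'); w,e=snap('wrist','wrist0')
print(c,d,e); stat(); print(manip.grip_depth)
E
```

```text
pics
{'vfov': 49.710031029585586, 'cx': 309.23871468240117, 'cy': 200.25768219228178, 'eye': array([ 0.45011585, -0.01174203,  1.34504702]), 'attitude': array([ 0.70793134, -0.70538608,  0.03003011, -0.01902319])} {'vfov': 55.05260407468463, 'cx': 317.47870255872704, 'cy': 204.15279918660332, 'eye': array([ 0.20474837, -0.81349467,  1.1388316 ]), 'attitude': array([ 0.9191726 , -0.19168684,  0.06097051, -0.33861553])} {'vfov': 66.74178235988978, 'cx': 320.1718663035953, 'cy': 208.3549602210995, 'eye': array([0.10438437, 0.64535089, 0.3825328 ]), 'attitude': array([0.78867041, 0.60044463, 0.07934267, 0.10568809])}
t 0.15 p [0.1731 0.626  0.2259] F [ 0.3 -0.4  0.9] gap 0.0918
0.0188
```

View pics/top0.png

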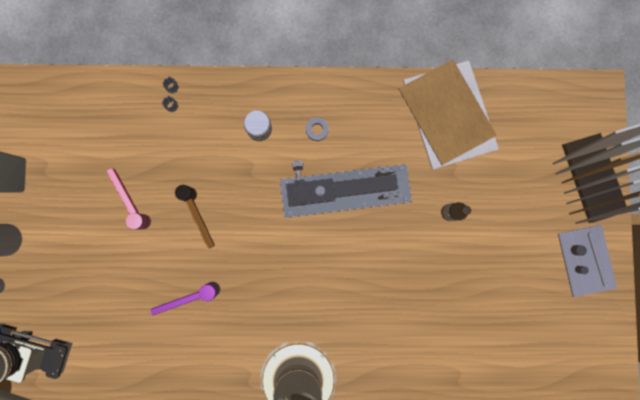

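View pics/side0.png

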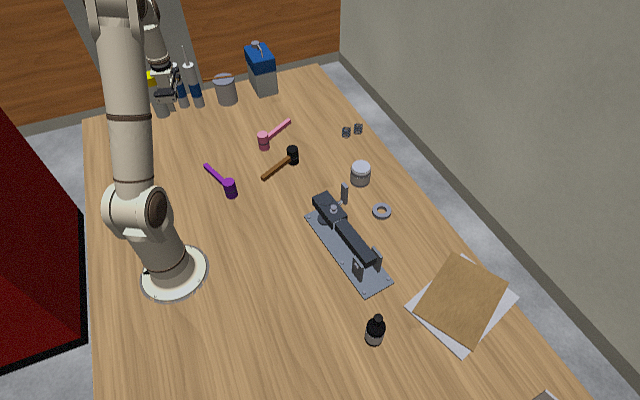

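```bash
python3 - <<'E'
from h import *
L=lambda f:np.load(f'pics/{f}.npy',allow_pickle=True).item()
c,d,e=L('top0'),L('side0'),L('wrist0')
for n,p,q in [('pin',(320.5,190),(334,209)),('tab',(298,163),(344.5,185)),('mhead',(184.5,191),(292.5,149)),('mend',(211,245),(263,178))]:
    print(n,*tri(c,p,d,q))
print('bottom mhead z0.08',onz(c,184,191,.08))
print('tin',onz(c,257,122,.085),'bearing',onz(c,317,128,.02),'oil',onz(c,462,210,.15))
for uv in [(281,180),(287,217),(412,200),(406,166)]: print('plate',onz(c,*uv,.012))
T=R.from_quat(manip.current_tcp_rot()); print(T.as_matrix().round(3))
print('cam in tool',T.inv().apply(e['eye']-manip.current_tool_pos()).round(4)); print((T.as_matrix().T@rot(e)).round(3))
a=cv2.imread('pics/top0.png')[140:260,160:430]; b=cv2.imread('pics/side0.png')[135:305,250:410]
a=cv2.resize(a,None,fx=2.9,fy=2.9,interpolation=2)[:, :800]; cv2.imwrite('pics/cropt.png',a); cv2.imwrite('pics/crops.png',cv2.resize(b,None,fx=3.5,fy=3.5,interpolation=2))
E
```

```text
pin [ 0.56582842 -0.06299314  0.1287701 ] 0.0040162567374069525
tab [0.63707844 0.00121973 0.15482674] 0.001121578980377069
mhead [0.56382599 0.33434546 0.07913777] 2.1857044546638284e-05
mend [0.40643542 0.26127508 0.04278863] 0.002424752425478138
bottom mhead z0.08 [0.56373155 0.3355707  0.08      ]
tin [0.76909007 0.12398619 0.085     ] bearing [ 0.76789141 -0.055722    0.02      ] oil [ 0.50776674 -0.45596339  0.15      ]
plate [0.60543776 0.05544233 0.012     ]
plate [0.4907534 0.0360812 0.012    ]
plate [ 0.54493167 -0.35169074  0.012     ]
plate [ 0.65132272 -0.33431415  0.012     ]
[[ 0.266  0.964 -0.   ]
 [ 0.964 -0.266 -0.001]
 [-0.001 -0.    -1.   ]]
cam in tool [ 1.000e-04 -7.140e-02 -1.566e-01]
[[ 1.     0.    -0.   ]
 [-0.     0.965  0.262]
 [ 0.    -0.262  0.965]]
```

```bash
python3 - <<'E'
from h import *
for n,p,y in [('m',(.505,.307,.021),2.0),('m2',(.505,.307,.021),2.0-np.pi),('push',(.555,-.13,.15),1.7),('push2',(.555,-.13,.15),1.7-np.pi),('tab',(.636,0,.125),.13),('tab2',(.636,0,.125),.13+np.pi)]:
    q=manip.solve_ik(list(p),list(down(y))); print(n,None if q is None else np.round(q,2))
manip.move_pose([.54,.03,.30],down(1.6)); stat(); w,e=snap('wrist','w1')
manip.servo_line([.54,-.07,.28],vel=.2); stat(); snap('wrist','w2')
manip.move_pose([.49,.30,.2],down(2.0)); stat(); snap('wrist','w3')
a=[cv2.imread(f'pics/w{i}.png') for i in (1,2)]
cv2.imwrite('pics/w12.png',np.vstack([cv2.resize(x,None,fx=.75,fy=.75) for x in a]))
E
```

```text
m [-0.29  0.67 -0.39  1.83  0.37  0.71  1.11]
m2 [-0.69  0.64  0.13  1.85 -0.13  0.67 -1.63]
push [ 0.1   0.41  0.11  1.84 -0.06  0.89  1.93]
push2 [-0.17  0.44  0.45  1.85 -0.24  0.9  -1.05]
tab [-0.15  0.55  0.14  1.69 -0.09  0.91  0.16]
tab2 [-0.84  1.05  1.35  1.71 -1.06  1.31 -2.27]
t 2.65 p [0.54   0.0312 0.2999] F [ 0.4  0.3 -0.2] gap 0.0918
t 3.36 p [ 0.5402 -0.0685  0.2801] F [ 0.4  0.  -0.4] gap 0.092
t 4.83 p [0.4914 0.298  0.2003] F [ 0.3 -1.   0.3] gap 0.0915
```

View pics/w1.png

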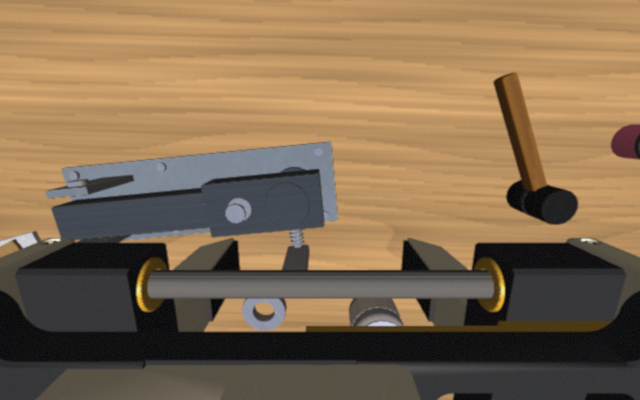

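View pics/w2.png

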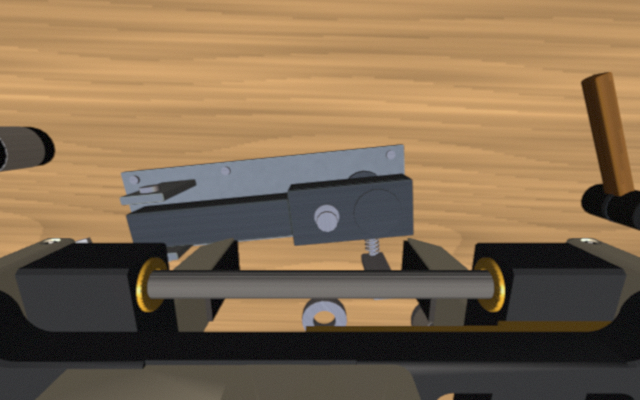

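View pics/w3.png

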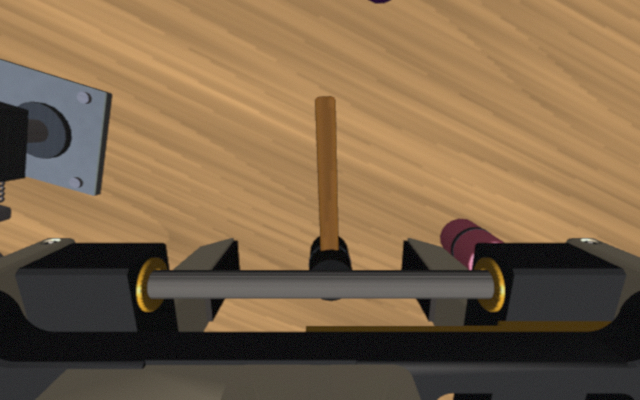

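```bash
python3 - <<'E'
from h import *
L=lambda f:np.load(f'pics/{f}.npy',allow_pickle=True).item()
c1,c2,c3=L('w1'),L('w2'),L('w3')
def pin(f,x,y,r=20):
    g=cv2.cvtColor(cv2.imread(f'pics/{f}.png'),6)[y-r:y+r,x-r:x+r]
    t,m=cv2.threshold(g,0,255,cv2.THRESH_OTSU); cs=max(cv2.findContours(m,0,1)[0],key=cv2.contourArea); (u,v),ax,an=cv2.fitEllipse(cs); print(f,t,u+x-r,v+y-r,ax); return u+x-r,v+y-r
p1,p2=pin('w1',237,210),pin('w2',327,217)
P,err=tri(c1,p1,c2,p2); print('pin',P,err,'on .14:',onz(c1,*p1,.14),onz(c2,*p2,.14))
for p,c in [((289,187),c2),((411,178),c2),((413,233),c2),((292,244),c2),((204,184),c1),((320,171),c1),((324,226),c1),((209,236),c1)]: print(onz(c,*p,.12))
for a,b in [((289,187),(204,184)),((411,178),(320,171)),((413,233),(324,226)),((292,244),(209,236))]: print('tri',*tri(c2,a,c1,b))
# mallet
for p,z in [((317,99),.053),((334,99),.053),((320,225),.053),((337,225),.053)]: print('hnd',onz(c3,*p,z))
print('endtri',tri(c1,(507,75),c3,(325.5,98)))
print('headtop w1',onz(c1,558,206,.08))
hsv=cv2.cvtColor(cv2.imread('pics/w3.png'),cv2.COLOR_BGR2HSV); print(hsv[170,300:350:3].tolist())
E
```

```text
w1 108.0 237.67346000671387 210.24612998962402 (22.71539878845215, 26.158275604248047)
w2 107.0 326.333345413208 217.59844779968262 (24.018535614013672, 26.262561798095703)
pin [ 0.5631328  -0.06056546  0.12671194] 0.00013802200913502362 on .14: [ 0.55939578 -0.05695702  0.14      ] [ 0.55902322 -0.06098809  0.14      ]
[ 0.53238875 -0.1011379   0.12      ]
[0.51889798 0.02722382 0.12      ]
[0.58003265 0.03610909 0.12      ]
[ 0.59702668 -0.09757057  0.12      ]
[ 0.53562465 -0.09899228  0.12      ]
[0.51695182 0.03086237 0.12      ]
[0.58114428 0.03751742 0.12      ]
[ 0.59769501 -0.0973995   0.12      ]
tri [ 0.53563215 -0.10196357  0.11186542] 0.003160403513936808
tri [0.5197043  0.03087031 0.10819025] 0.0020960533945937197
tri [0.58213006 0.0376491  0.115504  ] 0.0009815588590879449
tri [ 0.59772102 -0.09767865  0.11908895] 0.0006052295420210848
hnd [0.40536128 0.2563867  0.053     ]
hnd [0.39872242 0.27101394 0.053     ]
hnd [0.51827017 0.31072691 0.053     ]
hnd [0.51086804 0.327033   0.053     ]
endtri (array([0.39992833, 0.26306883, 0.04355018]), np.float64(0.0010642366080208323))
headtop w1 [0.55827154 0.3377703  0.08      ]
[[16, 121, 166], [16, 122, 165], [17, 122, 163], [17, 123, 159], [16, 116, 158], [16, 120, 163], [16, 170, 114], [15, 171, 127], [15, 166, 120], [15, 167, 116], [15, 166, 117], [15, 171, 128], [16, 160, 121], [16, 121, 164], [16, 124, 168], [17, 122, 169], [16, 121, 171]]
```

```bash
python3 - <<'E'
from h import *
q=down(2.016)
manip.servo_line([.504,.3115,.10],q,vel=.2)
manip.servo_line([.504,.3115,.021],vel=.12); stat()
effector.close(60); stat()
manip.servo_line([.504,.3115,.16],vel=.2); stat(); print(manip.current_wrist_torque())
manip.servo_line([.504,.3115,.26],vel=.3)
snap('side','s2'); a=snap('wrist','w4')
s=cv2.imread('pics/s2.png')[60:260,220:420]; w=cv2.imread('pics/w4.png')
cv2.imwrite('pics/v4.png',np.hstack([cv2.resize(s,(400,400)),w[:,160:500]]))
E
```

```text
t 6.35 p [0.5046 0.312  0.0218] F [-0.4 -0.6  0.3] gap 0.0919
t 7.47 p [0.5039 0.3116 0.021 ] F [ 0.2 -0.  -0.8] gap 0.0199
t 8.31 p [0.5029 0.3105 0.1585] F [ 0.1 -0.3 -4.6] gap 0.0193
[-0.03357955  0.27572738  0.03181645]
```

View pics/v4.png

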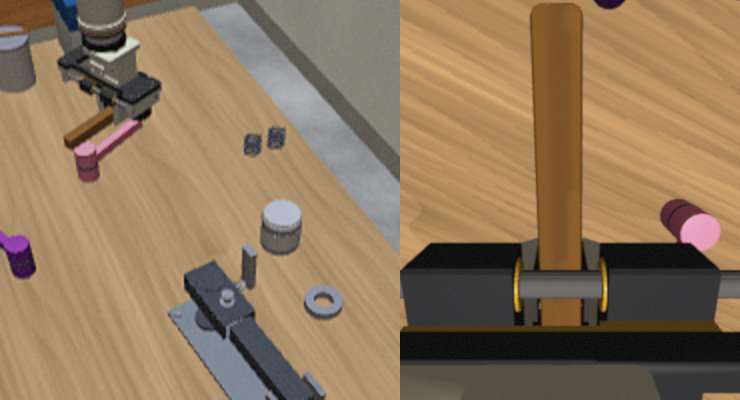

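```bash
python3 - <<'E'
from h import *
c=viewer.get_calibration('wrist'); T=R.from_quat(manip.current_tcp_rot()); t=manip.current_tool_pos()
for dr in (0,.1): print('pred end',dr,proj(c,t+T.apply([0,-.115*np.cos(dr),-.0188-.013-.115*np.sin(dr)])))
g=[.496,-.0682]
manip.move_pose([*g,.26],down(1.695)); stat()
manip.servo_line([*g,.175],vel=.2); manip.sleep(.2); stat(); f0=manip.current_force()[2]
for z in np.arange(.170,.1405,-.0025):
    manip.servo_line([*g,z],vel=.06); f=manip.current_force()[2]-f0; p=manip.current_tool_pos()
    print(round(z,4),p[2].round(4),round(f,1),np.round(manip.current_wrist_torque(),2))
    if f>16: break
stat(); snap('side','s3'); snap('top','t3')
s=cv2.imread('pics/s3.png')[130:290,270:400]; t=cv2.imread('pics/t3.png')[140:240,250:430]
cv2.imwrite('pics/v5.png',np.hstack([cv2.resize(s,None,fx=3,fy=3),cv2.resize(t,(400,480))]))
E
```

```text
pred end 0 [318.39836188  -0.69617998]
pred end 0.1 [318.24179862 -12.93550202]
t 10.31 p [ 0.4966 -0.0662  0.26  ] F [-0.2 -0.8 -3.6] gap 0.0192
t 11.08 p [ 0.4974 -0.0682  0.1766] F [ 0.3 -0.7 -4.5] gap 0.0196
0.17 0.17 0.5 [-0.01  0.26  0.02]
0.1675 0.1673 0.2 [0.03 0.19 0.01]
0.165 0.1647 0.0 [-0.04  0.24 -0.01]
0.1625 0.1623 1.5 [-0.    0.22  0.02]
0.16 0.1603 2.8 [ 0.01  0.19 -0.01]
0.1575 0.1577 5.2 [0.   0.18 0.02]
0.155 0.155 5.2 [0.05 0.08 0.02]
0.1525 0.1524 4.5 [-0.   -0.07 -0.04]
0.15 0.1503 9.6 [0.18 0.22 0.06]
0.1475 0.1481 16.3 [0.32 1.   0.12]
t 13.58 p [ 0.4952 -0.0679  0.1481] F [-5.9  1.6 11.8] gap 0.0198
```

View pics/v5.png

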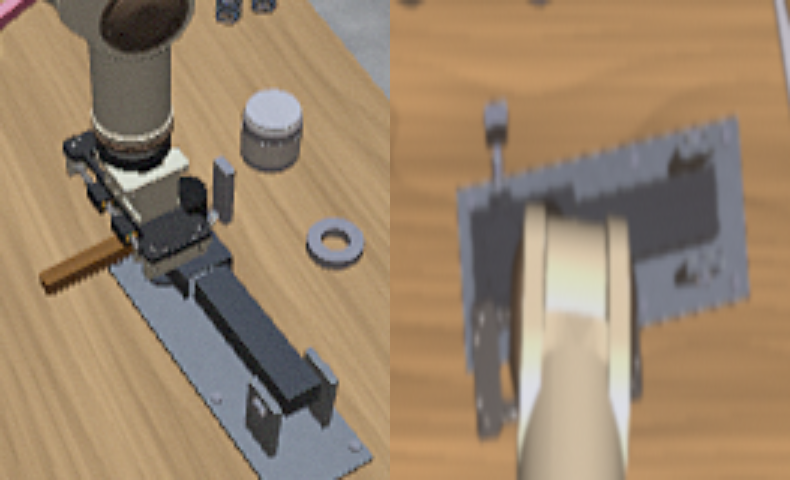

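```bash
python3 - <<'E'
from h import *
g=[.496,-.0682]
manip.servo_line([*g,.20],vel=.2); stat(); print(manip.current_wrist_torque())
manip.move_pose([.50,.22,.22],down(1.695)); stat()
snap('side','s4');snap('top','t4'); snap('wrist','w6')
s=cv2.imread('pics/s4.png')[90:290,220:400]; t=cv2.imread('pics/w6.png')
cv2.imwrite('pics/v6.png',np.hstack([cv2.resize(s,None,fx=2.5,fy=2.5,interpolation=2),cv2.resize(t[:,180:460],None,fx=1.25,fy=1.25)]))
E
```

```text
t 14.1 p [ 0.4957 -0.0681  0.1992] F [ 0.  -0.5 -5. ] gap 0.02
[-0.00322234  0.23580751 -0.00963846]
t 15.22 p [0.5001 0.2177 0.219 ] F [ 0.3 -0.7 -4.7] gap 0.0195
```

View pics/v6.png

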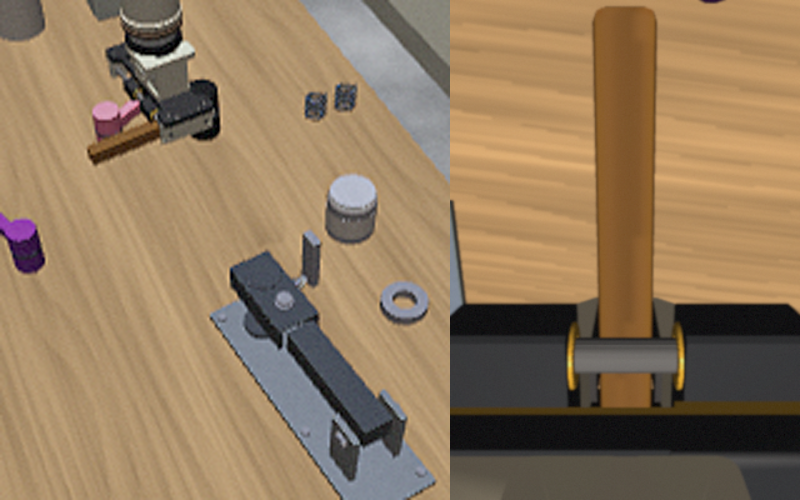

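```bash
python3 - <<'E'
from h import *
d=np.load('pics/side0.npy',allow_pickle=True).item()
up=lambda f:cv2.resize(cv2.cvtColor(cv2.imread(f'pics/{f}.png'),6)[185:235,305:365],None,fx=10,fy=10,interpolation=cv2.INTER_CUBIC)
cs={}
for f in ('side0','s2','s4'):
    g=up(f); t,m=cv2.threshold(g[100:350,200:400],115,255,0); k=max(cv2.findContours(m,0,1)[0],key=cv2.contourArea); b=cv2.boundingRect(k); print(f,'top',b[1]/10,'h',b[3]/10,'w',b[2]/10,'cx',b[0]/10+b[2]/20)
for z in (.142,.140,.132,.130): print(z,proj(d,[.5605,-.0602,z]), 'far edge', proj(d,[.5605+.0*.011,-.0602+.011,z]))
cv2.imwrite('pics/v7.png',np.hstack([up('side0')[:400,100:500],up('s4')[:400,100:500]]))
E
```

```text
side0 top 0.0 h 16.7 w 13.6 cx 13.2
s2 top 0.0 h 16.5 w 13.6 cx 13.2
s4 top 0.0 h 16.7 w 13.6 cx 13.2
0.142 [331.6928438  206.50504135] far edge [330.3473675  204.23750706]
0.14 [331.68662071 206.88368631] far edge [330.34274807 204.61689149]
0.132 [331.66187388 208.38941358] far edge [330.32437779 206.1256039 ]
0.13 [331.65572329 208.76364775] far edge [330.3198119  206.50059105]
```

View pics/v7.png

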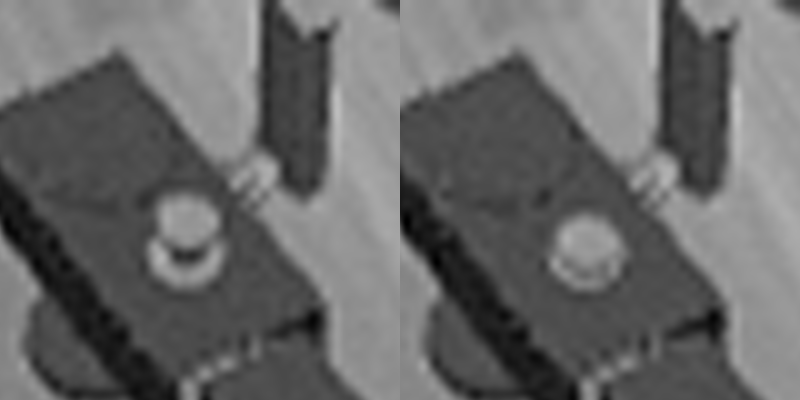

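```bash
python3 - <<'E'
from h import *
q=down(1.695); f0=manip.current_force()[2]
manip.servo_line([.50,.22,.03],q,vel=.2)
for z in np.arange(.027,.0165,-.0015):
    manip.servo_line([.50,.22,z],vel=.05); f=manip.current_force()[2]-f0
    if f>3: break
stat()
effector.open_jaws(); stat()
manip.servo_line([.50,.22,.14],vel=.25)
ux=np.array([.1237,-.992]); uy=np.array([.992,.1237]); tab=np.array([.635,.003])
p=tab+.075*ux
manip.move_pose([*p,.23],down(.124)); manip.sleep(.2); stat(); snap('wrist','w8'); snap('top','t8')
t=cv2.imread('pics/t8.png')[130:270,140:340]; w=cv2.imread('pics/w8.png')
cv2.imwrite('pics/v8.png',np.vstack([w[:, :],cv2.resize(t,None,fx=1.4,fy=1.4)[:, :].copy() if 0 else cv2.copyMakeBorder(t,0,0,0,440,0)]))
E
```

```text
t 18.22 p [0.5    0.2201 0.0192] F [-4.1 -2.1  7.9] gap 0.0195
t 19.44 p [0.5   0.22  0.018] F [0.2 0.6 0.1] gap 0.0919
t 21.56 p [ 0.644  -0.0696  0.2295] F [-0.6  1.1 -0.3] gap 0.0917
```

View pics/v8.png

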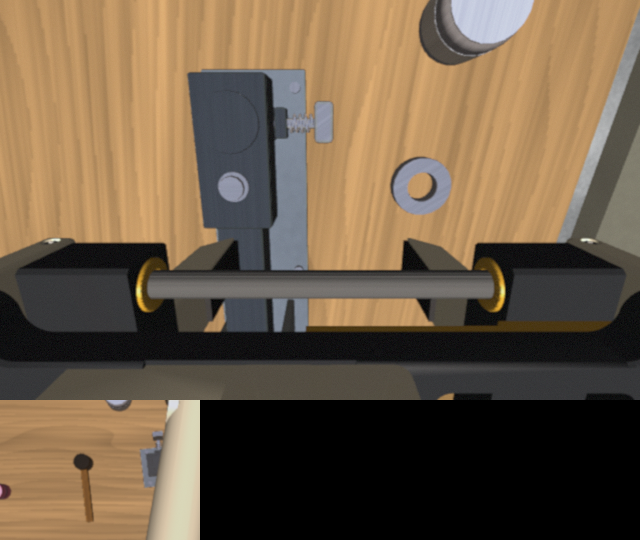

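```bash
python3 - <<'E'
from h import *
c=np.load('pics/w8.npy',allow_pickle=True).item()
ux=np.array([.1237,-.992]); uy=np.array([.992,.1237])
tab=onz(c,323.5,121.5,.156)[:2]; pin=onz(c,232,186.5,.131)[:2]
print('tab',tab,'pin',pin,'tab from pin in stand',(tab-pin)@ux,(tab-pin)@uy,'tab corners',[onz(c,*p,.156)[:2].round(4) for p in [(315,101),(332,101),(315,143),(332,143)]])
d=tab-np.array([.635,.003]); print(d)
assert np.linalg.norm(d)<.01
manip.servo_line([*tab,.18],vel=.25); manip.servo_line([*tab,.131],vel=.12); stat()
effector.close(50); manip.sleep(.2); stat()
E
```

```text
tab [0.63613091 0.00414496] pin [ 0.56559687 -0.05840332] tab from pin in stand -0.05332284088580759 0.07770698497094607 tab corners [array([0.6283, 0.0174]), array([0.6403, 0.0189]), array([ 0.6319, -0.0119]), array([ 0.6444, -0.0103])]
[0.00113091 0.00114496]
t 22.73 p [0.6365 0.0032 0.1314] F [ 0.  -0.1  1.2] gap 0.0918
t 24.12 p [0.6369 0.0042 0.1311] F [ 5.3  0.4 -3.3] gap 0.0134
```

```bash
python3 - <<'E'
from h import *
ux=np.array([.1237,-.992]); uy=np.array([.992,.1237])
p0=np.array([.6365,.0041])
for s in (.006,.012,.018,.022):
    manip.servo_line([*(p0+s*uy),.131],vel=.06); f=manip.current_force(); print(s,((manip.current_tool_pos()[:2]-p0)@uy).round(4),'Fu',round(f[:2]@uy,1),round(f[:2]@ux,1),round(f[2],1))
stat()
E
```

```text
0.006 0.0037 Fu -6.8 -1.0 5.8
0.012 0.0092 Fu -8.1 0.1 5.5
0.018 0.0147 Fu -9.4 -1.3 6.9
0.022 0.0183 Fu -11.1 -2.2 7.2
t 25.13 p [0.6546 0.0064 0.1307] F [-11.3   0.8   7.2] gap 0.0139
```

```bash
cat > lift.py <<'E'
from h import *
ux=np.array([.1237,-.992,0]); uy=np.array([.992,.1237,0])
p0=np.array([.6365,.0041,.131])+.0245*uy; P=np.array([.5898,-.2638,.085]); q0=R.from_quat(down(.124))
def go(th,v=.06):
    r=R.from_rotvec(th*uy); manip.servo_line(list(P+r.apply(p0-P)),(r*q0).as_quat(),vel=v)
E
python3 - <<'E'
from lift import *
manip.servo_line(list(p0),vel=.05); stat()
for th in (.02,.04,.07,.10,.14,.18,.22,.25):
    go(th); f=manip.current_force(); r=R.from_rotvec(th*uy); t=manip.current_tool_pos()
    print(th,'F u',round(f@uy,1),'x',round(f@ux,1),'z',round(f[2],1),'err',(P+r.apply(p0-P)-t).round(4),'gap',round(manip.current_finger_gap(),4))
    if abs(f[2])>25: break
stat(); snap('side','s9'); snap('top','t9')
s=cv2.imread('pics/s9.png')[110:300,250:420]; cv2.imwrite('pics/v9.png',cv2.resize(s,None,fx=3.1,fy=3.1,interpolation=2))
E
```

```text
t 25.38 p [0.6568 0.0067 0.1307] F [-12.2  -1.    7.5] gap 0.0134
0.02 F u -11.4 x -1.9 z -1.7 err [0.0056 0.0001 0.0023] gap 0.0132
0.04 F u -10.2 x -1.5 z -2.6 err [ 0.0057 -0.      0.0026] gap 0.0138
0.07 F u -10.2 x -1.4 z -1.5 err [ 0.0056 -0.0001  0.0024] gap 0.0137
0.1 F u -10.8 x -2.3 z -2.9 err [ 0.0055 -0.0002  0.0024] gap 0.0136
0.14 F u -11.0 x -2.9 z -1.1 err [ 0.0054 -0.0003  0.0023] gap 0.0138
0.18 F u -10.9 x -2.6 z -2.8 err [ 0.0054 -0.0004  0.0023] gap 0.0135
0.22 F u -10.8 x -3.2 z -2.6 err [ 0.0053 -0.0006  0.0022] gap 0.0137
0.25 F u -10.4 x -2.9 z -1.7 err [ 0.0052 -0.0006  0.0022] gap 0.0137
t 27.71 p [ 0.658  -0.0115  0.1917] F [-10.7   1.6  -1.7] gap 0.0137
```

View pics/v9.png

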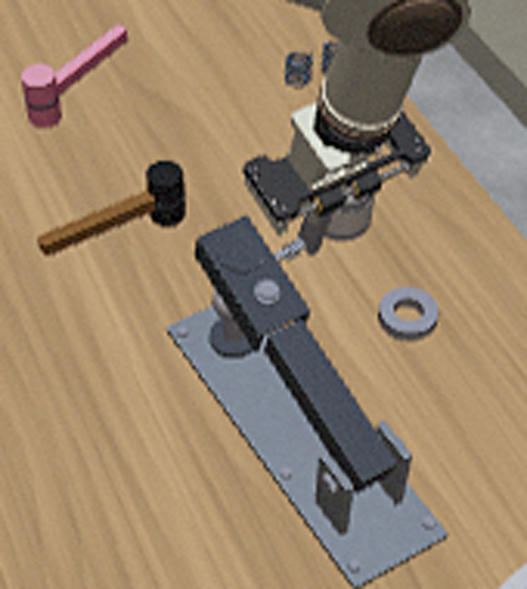

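```bash
python3 - <<'E'
from lift import *
d=viewer.get_calibration('side'); B=np.array([.5576,-.0059,0])
for th in (.18,.22,.24,.26):
    r=R.from_rotvec(th*uy); print(th,[proj(d,P+r.apply(B-.04*ux+s*.032*uy+[0,0,.12]-P)).round(1) for s in (-1,1)],'seen 313.5,187.4  329.7,180.3')
go(.28); manip.sleep(.5); stat(); print(np.abs(manip.current_joint_velocities()).max())
snap('side','s10'); snap('top','t10')
a=cv2.resize(cv2.imread('pics/s10.png')[110:270,260:420],None,fx=3,fy=3,interpolation=2); b=cv2.resize(cv2.imread('pics/t10.png')[80:240,150:270+40],(480,480))[:, :320]
cv2.imwrite('pics/v10.png',np.hstack([a,b]))
E
```

```text
0.18 [array([312., 188.]), array([328. , 180.9])] seen 313.5,187.4  329.7,180.3
0.22 [array([312.5, 186.4]), array([328.6, 179.3])] seen 313.5,187.4  329.7,180.3
0.24 [array([312.7, 185.6]), array([328.9, 178.5])] seen 313.5,187.4  329.7,180.3
0.26 [array([313. , 184.9]), array([329.2, 177.8])] seen 313.5,187.4  329.7,180.3
t 28.59 p [ 0.6583 -0.0147  0.1986] F [-11.9   1.5  -0.8] gap 0.0137
0.001848542086638033
```

View pics/v10.png

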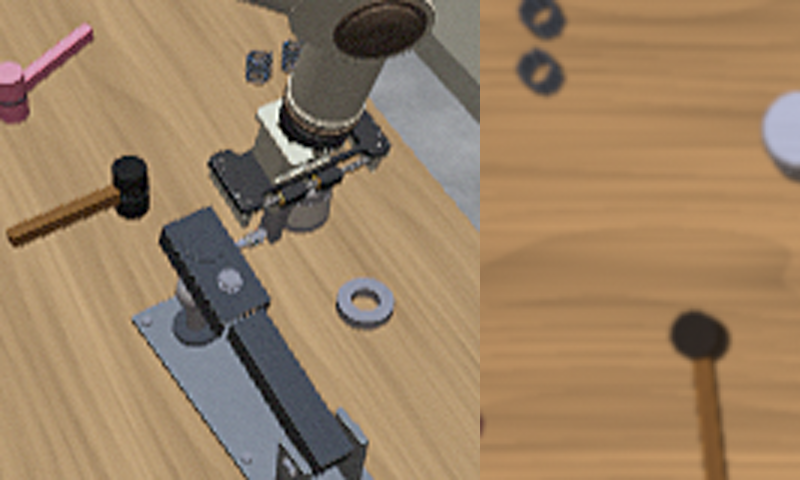

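```bash
python3 - <<'E'
from lift import *
go(.34); manip.sleep(.5); stat(); print(np.abs(manip.current_joint_velocities()).max())
d=viewer.get_calibration('side'); B=np.array([.5576,-.0059,0])
im,_=snap('side','s11'); g=cv2.cvtColor(im,7)
tp=cv2.cvtColor(cv2.imread('pics/s10.png'),6)[197:209,330:343]; _,v,_,l=cv2.minMaxLoc(cv2.matchTemplate(g[170:215,310:360],tp,5)); print('pin s11',l[0]+310+6.7,l[1]+170+6,v,'(s10 336.7,203; down 334.6,210)')
for th in (0,.2,.24,.27,.3,.33): print(th,proj(d,P+R.from_rotvec(th*uy).apply(B+.055*ux+[0,0,.130]-P)).round(1))
E
```

```text
t 29.61 p [ 0.6594 -0.0219  0.2129] F [-10.7   1.   -1.1] gap 0.014
0.0011553356142667952
pin s11 337.7 202 0.9744166731834412 (s10 336.7,203; down 334.6,210)
0 [332.7 208.5]
0.2 [335.  203.4]
0.24 [335.6 202.6]
0.27 [336.1 202.1]
0.3 [336.6 201.6]
0.33 [337.1 201.1]
```

```bash
python3 - <<'E'
from h import *
stat(); manip.hand_in()
E
```

```text
t 29.66 p [ 0.6594 -0.0219  0.2129] F [-11.5   2.1  -1.9] gap 0.0138
the job is handed in; nothing more can be done
```

The job is done and was handed in at 29.7 s, with the coupler held up motionless above the ball.

- **Pin:** I pushed it down with the mallet until it bottomed, with the force rising to about 16 N. The pin head shifted about 2.6 px in the side view, where a full 12 mm of travel predicts about 2.3 px.
- **Mallet:** It stands upright on the bench, about 0.2 m from the hitch.
- **Latch:** I gripped it by the tab and pulled it about 20 mm. The pull stayed near 11 N throughout, about what the spring gives at that travel.
- **Lift:** The tongue is at about 0.32 rad from the tool pose. The pin head in the side view agrees to within about one pixel (0.02–0.04 rad). The ball was visible below the coupler, and joint speeds were about 0.001 rad/s at the end.
- **Bystanders:** I did not touch the tin, bottle or bearing, and the tin and bearing look unmoved in the last pictures. The bottle was outside the crops I viewed at the end, so I did not check it.

**Checks that disagreed:**
- Triangulating the coupler top from two wrist views read 1 to 12 mm low, and the pin top about 13 mm low, so I used the stated heights for those two.
- At the 0.25 rad command, the coupler corners read 0.20–0.22 rad against about 0.24 from the tool pose. I therefore lifted further, to a 0.34 rad command, for margin.
- The arm lagged its commands by about 5 mm along the pull and 2 mm in height under load.

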